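# Slide a lens frame along the rail into its corner pocket

## Robot

A 7-joint arm with a two-finger parallel gripper is mounted at the origin on the work surface. World frame = base frame: x ahead of the robot, y to its left, z up, the work surface at z = 0. Lengths are in m, angles in rad, forces in N, time in s.
With the tool pointing down it reaches from about 0.4 to 0.85 m from the base axis. Payload 4.5 kg.
Tool frame: the origin (TCP) lies between the finger pads; the fingertips stand 19 mm ahead of it and the grasp point (between the pads) is the TCP; z points along the fingers, y is the direction in which the jaws open and shut (so a half turn about z gives the same grasp; the last joint's range is limited). The gripper opens to 88 mm and grips with 3 to 60 N. Pads are 18 mm wide; open, the fingers measure 123 mm over their backs; the gripper's body (75 mm by 187 mm) begins 45 mm behind the grasp point.
Start: joints at [1.236, 0.689, -0.195, 1.565, 0.157, 0.902, -0.215], TCP at [0.225, -0.583, 0.258] pointing down, gripper open.
Joint ranges: [-3.01, 3.01], [-0.46, 2.08], [-1.47, 1.51], [0.13, 2.56], [-1, 4.14], [0.04, 2.09], [-2.66, 2.66]. Speed limits (rad/s): [2.57, 2.57, 3.14, 3.14, 3.14, 3.14, 3.14].

## Interface

Orientations are given as a unit quaternion [x, y, z, w].
In Python, from plant import status, snapshot, finish_job, cut_out, tip_of gives the robot as it stands. The module is installed in compiled form; this text tells all that it offers.
- The arm moves only by the tool carry_out, never from a script. Its arguments are lists of equal length, an entry for each row: "linear": the shift along the world's x, y, z in m, a list of three; "roll": the turn about the world's z in rad. A call has 1 to 8 rows; each row is the pose to reach, as a shift and turn from the pose measured when the call began; what a row does not reach only later rows make up. A row lasts 1/12 s, in which the tool goes at most 41.7 mm and 7.16 degrees, less where a joint would pass 70% of its speed; a pose out of reach is approached as far as the arm can. A call with a gripper value outside its range is refused whole. "gripper" is the opening, from 0 (shut) to 1 (fully open), set as the call begins (left out, the last holds). The fingers move at their own pace and stop on an object; "grip_force" is the grip in N (left out, the last holds). Time passes only in rows, so rows that repeat a pose let the fingers close. It gives the time, the measured TCP pose, the force and the opening at its end, in the units of the state.
- status.get_state(): the state, without advancing time (a new reading comes with each control period).
- snapshot(name): name is "scene" or "top"; returns a dict with "img" (480x640x3 uint8, red, green, blue), "range_z" (480x640 float32, m along the optical axis (not along the pixel's ray), 0 where there is no reading), "fx", "fy", "cx", "cy" (pixels), "k1" (the pictures are not rectified: a ray, as slopes to the right and down, at radius r is drawn at 1 + k1 r^2 times it, then the intrinsics apply), "world_from_camera" (4x4, takes a point from camera to world coordinates). Camera axes: x right, y down, z forward; pixel columns grow to the right and rows downward; lengths in m; the calibration is good to about 2 mm. A picture is of the moment at which its call begins.
- finish_job(): hands the job in, once; it reports no verdict.
Trained networks look in a picture, given as the dict that the camera call returned (one of the last four; its "shot" number tells which), for a name from the list of things; names that differ only in an ending like _2 or _b are one class to them, and where a whole thing is asked for, a point or a joint stands for the part that bears it (a point fixed in the world has none). Each returns a list of dicts, best first, with "confidence" (0 to 1); they miss things now and then, are a little off and sometimes report something else, mostly with a low value. They report only what shows in the picture. A call takes as long as a camera call. They do not tell look-alikes from the thing itself.
- cut_out(picture, query): "region" (480x640 bool, what is visible of it) and "pixel" ([column, row] in pixels, amid what is visible of it).
- tip_of(picture, query): "pixel" ([column, row] in pixels: a listed point, or the origin of a listed thing).
The state is a dict: "clock": time; "q": joint angles; "qd": joint speeds; "joint_torque": joint torques, N m; "tool_pos": TCP position; "eef_rot": TCP orientation; "contact_force": force on the tool from outside, world axes, zero at the start; "moment": the same for the moment, N m; "opening": opening from 0.0 (shut) to 1.0 (fully open).
Only numpy, scipy, OpenCV 4.12 (cv2) and the standard library are available. Lean on these libraries where they do the work, as an engineer would, in place of code of your own. Each camera call takes 0.05 s, during which the arm holds its last target.

## Task

With the fingertips, push the brass-coloured square lens frame across the loading fixture until one side lies flat against the long rail, in the open middle stretch between the two pockets. Then keep it against the rail and slide it along into the corner pocket beside the green lamp, until it is fully home, flush against both the rail and the end stop. Only slide it, never lift or tip it, and leave everything else where it is.

Things in the scene. Friction and masses are not known exactly. Their poses are not given: they have to be found in the camera images.
- fixture: Fixed grey plate 220 x 360 x 10 mm with aluminium bars on it. Origin on the table (z = 0); in its own frame the plate spans x = -100 to 120, y = -180 to 180 mm, top face z = 10 mm. Own +x points across the plate to the rail (away from the robot; yaw within 0.3 rad), y runs along the rail. At each end of the rail a corner pocket; the middle stretch, |y| below 98 mm, is open towards -x.
- rail_mid (a point): Middle of the rail's working face, at the plate's top: x = 60, y = 0, z = 10 mm in the fixture's frame. The face looks to the fixture's -x; the rail is straight, 12 mm tall, 18 mm thick, and runs the plate's whole length.
- frame: The lens frame to be moved: brass-coloured metal square, 72 x 72 mm outside, 14 mm tall, with a square window 52 x 52 mm right through it (walls 10 mm wide), 60 to 130 g. Loose, lying flat on the fixture plate, turned up to 0.5 rad from the rail. Origin at the centre of its underside; own x and y square to its sides, z up. Shut fingertips fit into the window and can push on its inner walls; there the plate's top lies open.
- pocket_left (a point): Where the frame's origin lies when fully home in the +y pocket: x = 24, y = 129, z = 10 mm in the fixture's frame. End stop 12 mm tall, face at y = 165. Opposite the rail an 8 mm tall, 10 mm thick lip, inner face at x = -17 (77 mm from the rail: 5 mm play), from the stop to y = 115, then a slanted lead-in opening away from the rail to about x = -40, y = 100.
- pocket_right (a point): The same, mirrored, for the pocket at the fixture's -y end: x = 24, y = -129, z = 10 mm in the fixture's frame.
- lamp_green: Green dome lamp, 30 mm across and 26 mm tall, fixed on the plate behind the rail (fixture x = 99 mm) beside one of the two pockets (fixture y = +135 or -135 mm, changing from run to run). It marks the pocket to be filled. Origin at the centre of its underside.
- lamp_red: Red dome lamp of the same size beside the other pocket, which is not to be used. Origin at the centre of its underside.
- stud_a: Bystander: small steel hand screw, 22 mm across, 32 mm tall, standing loose on the plate's robot-side margin near the +y end. Origin at the centre of its foot.
- stud_b: Bystander: the same near the -y end.
- driver: Bystander: screwdriver with a blue handle lying on the table to the left of the fixture. Origin under its middle.
- bottle: Bystander: white plastic bottle with a red cap, 56 mm across, 140 mm tall, to the right of the fixture. Origin at the centre of its foot.
- tape: Bystander: yellow ring (tape core) 90 mm across, 24 mm tall, lying to the right of the fixture. Origin at the centre of its underside.
- bin: Bystander: open black bin 120 x 160 x 55 mm with screws, to the left of the fixture. Origin at the centre of its underside.
There are look-alikes about, which are no part of the job. Of the things like the frame, leave any that is purple; of the rest the larger one is meant.

How it is judged:
On the way:
1. the frame lies flat against the rail (within 3.5 mm, square within 0.08 rad) in the open middle stretch, its centre within 65 mm of the fixture's middle (x of frame in the frame of fixture above 0.0205 m and (angle between the x axis of frame and the x axis of fixture, either way round below 0.08 rad or angle between the x axis of frame and the y axis of fixture, either way round below 0.08 rad) and y of frame in the frame of fixture between -0.065 and 0.065 m), for 0.2 s.
At the end, for the whole second after the job is handed in: The frame rests flat on the plate in the pocket beside the green lamp: within 3.5 mm of the rail and 4 mm of the end stop, square to the rail within 0.06 rad, and still (((y of lamp_green in the frame of fixture above 0 m and y of frame in the frame of fixture above 0.125 m) or (y of lamp_green in the frame of fixture below 0 m and y of frame in the frame of fixture below -0.125 m)) and x of frame in the frame of fixture above 0.0205 m and (angle between the x axis of frame and the x axis of fixture, either way round below 0.06 rad or angle between the x axis of frame and the y axis of fixture, either way round below 0.06 rad) and z of frame in the frame of fixture below 0.013 m and linear speed of frame below 0.01 m/s); the robot touches nothing.
It fails at once if the frame is lifted more than 6 mm off the plate or tipped more than 0.15 rad (z of frame in the frame of fixture above 0.016 m or angle between frame's own z axis and vertical above 0.15 rad).
It fails at once if the frame is more than 8 mm off the rail while its centre is more than 70 mm from the fixture's middle ((y of frame in the frame of fixture above 0.07 m or y of frame in the frame of fixture below -0.07 m) and x of frame in the frame of fixture below 0.016 m).
It fails at once if a bystander is moved more than 15 mm (distance of any of stud_a, stud_b, driver, bottle, tape, bin from where it was at the start of the episode above 0.015 m).
It also fails if it takes over 42 s, if anything falls off the work surface, if the arm or the gripper's body presses on something with over 40 N, if the wrist force passes 120 N, or if a joint passes its speed limit or range.

## Working session

There is one attempt and no reset: what is moved stays moved. The work goes in short steps, Python scripts to look and compute and a tool call to move; the robot and the scene stay as the last step left them, time stands still between calls to the robot, and variables do not carry over. Pictures are saved under pics/ and viewed, and the job is handed in when it is done.

Besides the shell and the picture viewer there is one more tool, called by a JSON object that holds its "op" and its "data", one argument or row to a line. carry_out: Moves the arm, as the interface text tells. Its arguments: {"type":"object","properties":{"linear":{"type":"array"},"roll":{"type":"array"},"gripper":{"type":"number"},"grip_force":{"type":"number"}},"required":["linear","roll"]}

```bash
mkdir -p pics; cat > h.py <<'E'
import numpy as np, cv2
from plant import status, snapshot, finish_job, cut_out, tip_of
def save(p,n): cv2.imwrite('pics/'+n,cv2.cvtColor(p['img'],cv2.COLOR_RGB2BGR))
def ray(p,uv):
    uv=np.atleast_2d(np.array(uv,float))
    d=np.stack([(uv[:,0]-p['cx'])/p['fx'],(uv[:,1]-p['cy'])/p['fy']],1)
    s=d.copy()
    for _ in range(20): s=d/(1+p['k1']*(s**2).sum(1,keepdims=True))
    return s
def onz(p,uv,z):
    s=ray(p,uv);T=np.array(p['world_from_camera']);D=np.c_[s,np.ones(len(s))]@T[:3,:3].T;o=T[:3,3]
    return o+D*((z-o[2])/D[:,2])[:,None]
def depth(p,uv):
    uv=np.atleast_2d(np.array(uv,float));s=ray(p,uv);T=np.array(p['world_from_camera'])
    z=p['range_z'][uv[:,1].round().astype(int),uv[:,0].round().astype(int)]
    return (np.c_[s,np.ones(len(s))]*z[:,None])@T[:3,:3].T+T[:3,3]
def proj(p,P):
    T=np.array(p['world_from_camera']);c=(np.atleast_2d(P)-T[:3,3])@T[:3,:3]
    s=c[:,:2]/c[:,2:];s=s*(1+p['k1']*(s**2).sum(1,keepdims=True))
    return s*[p['fx'],p['fy']]+[p['cx'],p['cy']]
E
python3 - <<'E'
from h import *
for n in ['top','scene']:
    p=snapshot(n);save(p,n+'0.png')
    print(n,p['fx'],p['k1'],np.round(p['world_from_camera'],3).tolist())
    for q in ['frame','lamp_green','lamp_red','rail_mid','pocket_left','pocket_right','stud_a','fixture']:
        for r in tip_of(p,q)[:3]:
            print(q,np.round(r['pixel'],1),round(r['confidence'],2),np.round(onz(p,r['pixel'],0.01),3))
s=status.get_state();print(s['clock'],s['tool_pos'],s['eef_rot'],s['opening'])
E
```

```text
top 450.92025923348905 -0.03799835401990824 [[0.004, -0.998, 0.07, 0.457], [-1.0, -0.005, -0.014, -0.011], [0.014, -0.07, -0.997, 0.928], [0.0, 0.0, 0.0, 1.0]]
frame [188.2 339.8] 0.97 [[0.306 0.237 0.01 ]]
frame [320.9 245.8] 0.9 [[ 0.496 -0.029  0.01 ]]
frame [363.6 328. ] 0.78 [[ 0.33  -0.116  0.01 ]]
lamp_green [253.4 164.4] 0.52 [[0.664 0.111 0.01 ]]
lamp_green [498.5 206.4] 0.26 [[ 0.579 -0.397  0.01 ]]
lamp_red [384.2 192.6] 0.53 [[ 0.606 -0.159  0.01 ]]
lamp_red [127.6 294.1] 0.47 [[0.396 0.362 0.01 ]]
lamp_red [310.4 225.1] 0.23 [[ 0.538 -0.007  0.01 ]]
rail_mid [317.7 197.5] 0.95 [[ 0.595 -0.022  0.01 ]]
pocket_left [254.2 195.7] 0.67 [[0.598 0.108 0.01 ]]
pocket_left [312.9 226.9] 0.61 [[ 0.535 -0.013  0.01 ]]
pocket_right [376.2 227.5] 0.72 [[ 0.534 -0.142  0.01 ]]
stud_a [371.3 276.4] 0.6 [[ 0.434 -0.132  0.01 ]]
stud_a [229.  247.2] 0.4 [[0.492 0.158 0.01 ]]
fixture [307.7 227. ] 0.93 [[ 0.534 -0.002  0.01 ]]
scene 551.0408293101724 -0.019105307510967087 [[-0.547, 0.713, -0.438, 1.005], [0.837, 0.461, -0.295, 0.336], [-0.008, -0.528, -0.849, 1.02], [0.0, 0.0, 0.0, 1.0]]
[... 191 characters left out ...]
01 ]]
lamp_red [229.1 242.2] 0.59 [[ 0.608 -0.161  0.01 ]]
lamp_red [255.9 223.1] 0.2 [[ 0.538 -0.142  0.01 ]]
rail_mid [283.9 270.4] 0.72 [[ 0.6   -0.023  0.01 ]]
rail_mid [468.  376.7] 0.7 [[0.597 0.392 0.01 ]]
pocket_left [341.  302.9] 0.82 [[0.598 0.115 0.01 ]]
pocket_left [311. 325.] 0.55 [[0.67  0.091 0.01 ]]
pocket_right [255.6 226.6] 0.58 [[ 0.545 -0.137  0.01 ]]
stud_a [384.7 274. ] 0.61 [[0.494 0.156 0.01 ]]
stud_a [284.9 191.6] 0.48 [[ 0.434 -0.137  0.01 ]]
fixture [222.9 140.4] 0.62 [[ 0.39  -0.351  0.01 ]]
fixture [306.1 254.9] 0.6 [[ 0.545 -0.005  0.01 ]]
0.9 [ 0.22532665 -0.58295259  0.25772774] [ 9.83047066e-01  1.83353392e-01  1.59551689e-05 -2.86580484e-06] 1.00142459364192
```

View pics/top0.png

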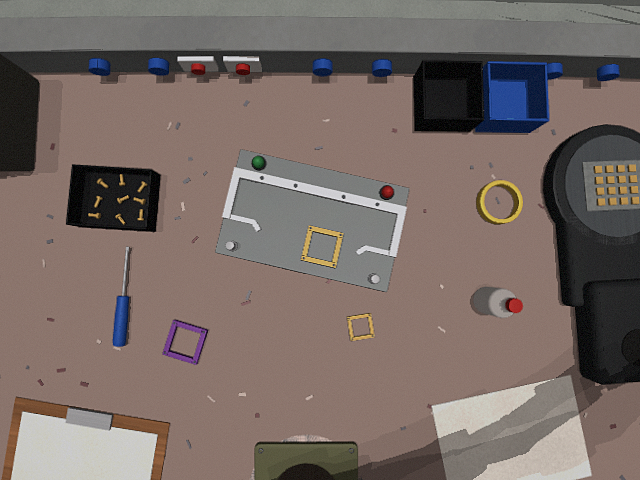

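View pics/scene0.png

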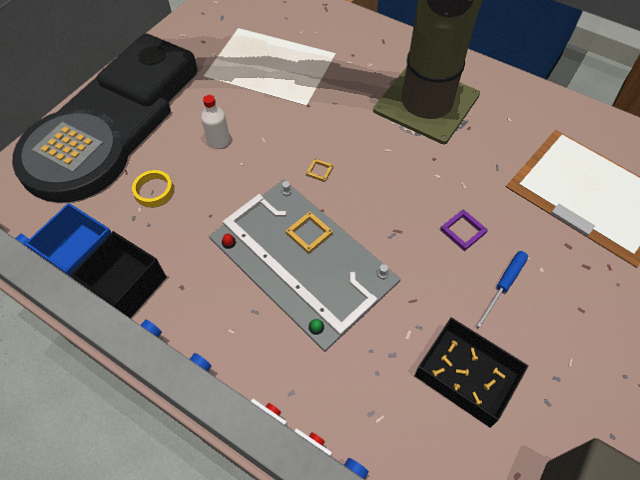

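The top view shows the green lamp at (259,162), so the target is the +y pocket, and the red lamp at (387,192). The brass frame is on the plate at (322,247). The small brass frame at (360,326) and the purple one at (186,342) are the look-alikes. Next I measure the poses precisely.

```bash
cat >> h.py <<'E'
def fixpose(p):
    r=[x for x in cut_out(p,'fixture') if x['confidence']>.3]
    m=r[0]['region']
    return m
def frame_uv(p,near=None,rad=0.06):
    hsv=cv2.cvtColor(p['img'],cv2.COLOR_RGB2HSV)
    m=((hsv[...,0]>14)&(hsv[...,0]<30)&(hsv[...,1]>90)&(hsv[...,2]>110)).astype(np.uint8)
    v,u=np.nonzero(m);W=onz(p,np.c_[u,v],0.024)
    k=np.hypot(W[:,0]-near[0],W[:,1]-near[1])<rad
    return W[k],np.c_[u,v][k]
def sqfit(W,size=.072):
    # fit square annulus to the pixel cloud (top face) by minAreaRect
    c,wh,a=cv2.minAreaRect((W[:,:2]*1000).astype(np.float32))
    return np.array(c)/1000,np.array(wh),a
E
python3 - <<'E'
from h import *
for n in ['top','scene']:
    p=snapshot(n)
    W,_=frame_uv(p,(0.496,-0.029));print(n,'frame',len(W),sqfit(W))
    r=cut_out(p,'fixture');print([round(x['confidence'],2) for x in r],[x['region'].sum() for x in r])
    m=r[0]['region'];v,u=np.nonzero(m);c=onz(p,np.c_[u,v],.01)
    print(cv2.minAreaRect((c[:,:2]*1000).astype(np.float32)))
    im=p['img'].copy();im[m]=im[m]//2+[0,0,120];p2=dict(p);p2['img']=im;save(p2,n+'1.png')
    for q,cc in (('lamp_green',0),('lamp_red',0),('stud_a',0)):
        for x in cut_out(p,q)[:2]: print(q,round(x['confidence'],2),np.round(x['pixel'],1),np.round(onz(p,x['pixel'],.02),3))
    print('depthplate',np.round(depth(p,[[280,230] if n=='top' else [300,280]]),3))
    # black object height
p=snapshot('top');g=np.meshgrid(np.arange(420,640,20),np.arange(150,480,20));uv=np.c_[g[0].ravel(),g[1].ravel()]
d=depth(p,uv);k=d[:,2]>.03;print(np.round(d[k],2)[:40].tolist())
E
```

```text
top frame 587 (array([ 0.49522168, -0.03038362]), array([71.93756866, 71.65937042]), 77.31289672851562)
[0.82] [np.int64(17601)]
((550.1238403320312, -12.792037963867188), (366.6523742675781, 221.0355682373047), 77.15441131591797)
lamp_green 0.68 [254.2 164.5] [[0.661 0.108 0.02 ]]
lamp_red 0.47 [388.6 192.9] [[ 0.604 -0.167  0.02 ]]
lamp_red 0.23 [333.6 244.9] [[ 0.498 -0.054  0.02 ]]
stud_a 0.49 [376.3 278.3] [[ 0.431 -0.141  0.02 ]]
depthplate [[0.528 0.054 0.011]]
scene frame 488 (array([ 0.4981745 , -0.02868508]), array([72.49378204, 72.55525208]), 77.26224517822266)
[0.69] [np.int64(14480)]
((554.616943359375, -14.829055786132812), (370.93280029296875, 223.65826416015625), 77.64873504638672)
lamp_green 0.44 [310.9 328.3] [[0.679 0.097 0.02 ]]
lamp_red 0.64 [231.5 243.3] [[ 0.611 -0.15   0.02 ]]
stud_a 0.65 [382.8 272.4] [[0.498 0.153 0.02 ]]
stud_a 0.48 [285.4 186.3] [[ 0.427 -0.14   0.02 ]]
depthplate [[0.6   0.017 0.01 ]]
[[0.69, -0.52, 0.04], [0.69, -0.55, 0.05], [0.69, -0.6, 0.05], [0.69, -0.64, 0.05], [0.65, -0.51, 0.04], [0.65, -0.55, 0.05], [0.65, -0.59, 0.05], [0.65, -0.63, 0.06], [0.61, -0.51, 0.04], [0.61, -0.55, 0.05], [0.61, -0.59, 0.05], [0.61, -0.63, 0.05], [0.57, -0.51, 0.04], [0.57, -0.55, 0.05], [0.57, -0.59, 0.05], [0.57, -0.63, 0.05], [0.53, -0.55, 0.05], [0.53, -0.59, 0.05], [0.53, -0.63, 0.05], [0.49, -0.55, 0.04], [0.49, -0.59, 0.04], [0.49, -0.63, 0.05], [0.45, -0.55, 0.05], [0.45, -0.59, 0.05], [0.45, -0.63, 0.04], [0.41, -0.36, 0.09], [0.41, -0.54, 0.05], [0.41, -0.57, 0.08], [0.41, -0.61, 0.08], [0.38, -0.36, 0.1], [0.46, -0.01, 0.93], [0.37, -0.55, 0.03], [0.37, -0.57, 0.07], [0.37, -0.61, 0.07], [0.33, -0.57, 0.07], [0.33, -0.6, 0.08], [0.3, -0.56, 0.07], [0.3, -0.6, 0.08], [0.26, -0.56, 0.07], [0.26, -0.6, 0.07]]
```

```bash
python3 - <<'E'
import cv2
a=cv2.imread('pics/top0.png')[140:300,200:420];cv2.imwrite('pics/topz.png',cv2.resize(a,None,fx=3.6,fy=3.6,interpolation=cv2.INTER_CUBIC))
E
```

```text
(no output)
```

View pics/topz.png

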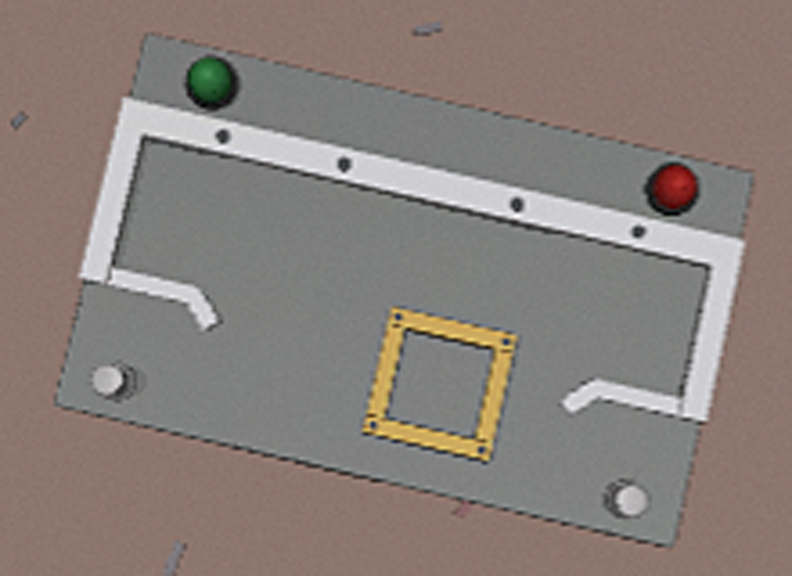

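```bash
cat >> h.py <<'E'
from scipy.optimize import minimize
def R2(a): return np.array([[np.cos(a),-np.sin(a)],[np.sin(a),np.cos(a)]])
def whitemask(p):
    h=cv2.cvtColor(p['img'],cv2.COLOR_RGB2HSV);return ((h[...,1]<40)&(h[...,2]>175))
def fixfit(p,x0=(0.54,-0.01,-0.22)):
    m=whitemask(p);v,u=np.nonzero(m);W=onz(p,np.c_[u,v],.022)[:,:2]
    k=np.hypot(*(W-[.55,-.01]).T)<.22;W=W[k]
    # IoU with union of rail (x60..78,|y|<180) and stops (y 165..180, x -27..78) at 0.022
    def ins(L):
        x,y=L[:,0],np.abs(L[:,1])
        d1=np.maximum(np.abs(x-.069)-.009,y-.18)
        d2=np.maximum(np.abs(y-.1725)-.0075,np.abs(x-.0255)-.0525)
        return np.minimum(d1,d2)
    g=np.stack(np.meshgrid(np.arange(.0605,.078,.002),np.arange(-.179,.18,.002),indexing='ij'),-1).reshape(-1,2)
    mm=cv2.GaussianBlur(m.astype(np.float32),(0,0),1)
    def cost(t):
        L=(W-t[:2])@R2(t[2])
        a=np.clip(ins(L),0,.008); a=a[L[:,0]>.03]
        G=g@R2(t[2]).T+t[:2];uv=proj(p,np.c_[G,np.full(len(G),.022)]).astype(np.float32)
        s=cv2.remap(mm,uv[None,:,0],uv[None,:,1],cv2.INTER_LINEAR)[0]
        return a.sum()*100/300-s.mean()*3
    r=minimize(cost,x0,method='Nelder-Mead',options=dict(xatol=1e-5,fatol=1e-6,maxiter=2000,initial_simplex=[np.array(x0)+d for d in ([0,0,0],[.01,0,0],[0,.01,0],[0,0,.04])]))
    return r.x,r.fun
def draw(p,t,name,fr=None):
    im=p['img'].copy();im=cv2.resize(im,None,fx=3,fy=3)
    def line(P,c,z,T):
        G=np.array(P)@R2(T[2]).T+T[:2];uv=proj(p,np.c_[G,np.full(len(G),z)]);cv2.polylines(im,[((uv+.5)*3-.5).round().astype(int)],True,c,1)
    line([[.06,-.165],[.06,.165]],(255,0,0),.022,t);line([[.078,-.18],[.078,.18]],(255,0,0),.022,t)
    line([[-.1,-.18],[-.1,.18],[.12,.18],[.12,-.18]],(0,255,255),.01,t)
    for s in(1,-1): line([[.06,s*.165],[-.017,s*.165]],(255,0,0),.022,t)
    if fr is not None:
        for h in(.036,.026): line(h*np.array([[1,1],[1,-1],[-1,-1],[-1,1]]),(255,0,255),.024,fr)
    c=proj(p,[[*t[:2],.01]])[0]*3
    x,y=int(c[0]-400),int(c[1]-280);x=max(x,0);y=max(y,0)
    cv2.imwrite('pics/'+name,cv2.cvtColor(im[y:y+560,x:x+800],cv2.COLOR_RGB2BGR))
E
python3 - <<'E'
from h import *
for n in ['top','scene']:
    p=snapshot(n);t,f=fixfit(p);print(n,np.round(t,4),f)
    W,_=frame_uv(p,(.496,-.029));c,wh,a=sqfit(W);fr=[*c,np.radians(a)-np.pi/2]
    print('frame',np.round(fr,4),'in fix',np.round((c-t[:2])@R2(t[2]),4),fr[2]-t[2])
    draw(p,t,n+'2.png',fr)
E
```

```text
top [ 0.5407 -0.0097 -0.2228] -2.5568028531404465
frame [ 0.4952 -0.0306 -0.2225] in fix [-0.0397 -0.0304] 0.0003042647522873976
scene [ 0.5424 -0.009  -0.2233] -2.622591407273896
frame [ 0.4982 -0.0287 -0.2233] in fix [-0.0387 -0.029 ] -6.04180135033161e-06
```

View pics/top2.png

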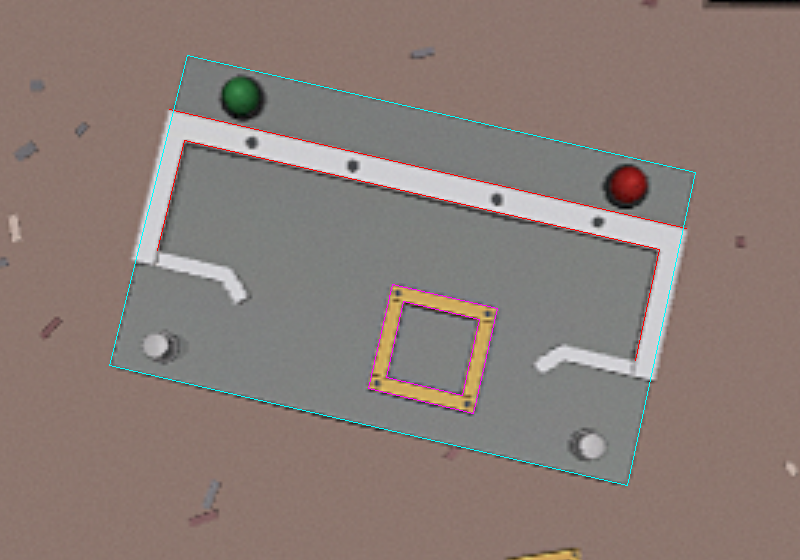

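View pics/scene2.png

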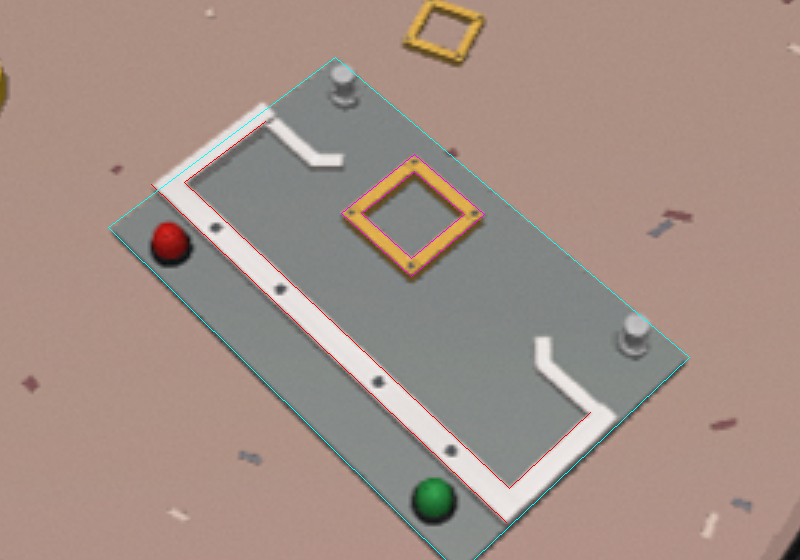

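The fit overlays well in both views. The fixture is at about (0.5415, -0.009) with yaw -0.223. The frame is at about (0.497, -0.030), already parallel to the rail. I now shut the gripper and move above the window.

{"op": "carry_out", "data": {
  "linear": [
    [0.018,0.037,0],
    [0.036,0.074,0],
    [0.054,0.111,0],
    [0.072,0.148,0],
    [0.09,0.185,0],
    [0.108,0.222,0],
    [0.126,0.259,0],
    [0.144,0.293,0]
  ],
  "roll": [-0.1,-0.2,-0.3,-0.4,-0.5,-0.592,-0.592,-0.592],
  "gripper": 0,
  "grip_force": 20
}}

```text
clock: 2.22
tool_pos: [0.37, -0.2877, 0.258]
eef_rot: [0.994, -0.111, 0.0, 0.0]
contact_force: [0.6, -0.1, 0.8]
opening: 0.416
```

{"op": "carry_out", "data": {
  "linear": [
    [0.018,0.036,0],
    [0.036,0.073,0],
    [0.054,0.11,0],
    [0.072,0.147,0],
    [0.09,0.184,0],
    [0.108,0.22,-0.03],
    [0.127,0.258,-0.06],
    [0.127,0.258,-0.09]
  ],
  "roll": [0,0,0,0,0,0,0,0]
}}

```text
clock: 2.88
tool_pos: [0.5014, -0.0248, 0.1711]
eef_rot: [0.994, -0.108, 0.005, -0.002]
contact_force: [2.4, -0.8, -0.2]
opening: 0.002
```

{"op": "carry_out", "data": {
  "linear": [
    [0,0,-0.03],
    [0,0,-0.06],
    [0,0,-0.08],
    [0,0,-0.09],
    [0,0,-0.09],
    [0,0,-0.09]
  ],
  "roll": [0,0,0,0,0,0]
}}

```text
clock: 3.38
tool_pos: [0.5016, -0.025, 0.0814]
eef_rot: [0.994, -0.108, 0.005, -0.002]
contact_force: [1.2, -0.7, -0.6]
opening: 0.006
```

```bash
python3 - <<'E'
from h import *
s=status.get_state();print(s['clock'],np.round(s['tool_pos'],4),np.round(s['eef_rot'],3),s['opening'])
p=snapshot('scene');im=cv2.resize(p['img'][120:360,180:500],None,fx=2.5,fy=2.5);p['img']=im;save(p,'s3.png')
p=snapshot('top');im=cv2.resize(p['img'][120:320,200:440],None,fx=3,fy=3);p['img']=im;save(p,'t3.png')
E
```

```text
3.3833 [ 0.5016 -0.025   0.0814] [ 0.994 -0.108  0.005 -0.002] 0.005793924598628468
```

View pics/s3.png

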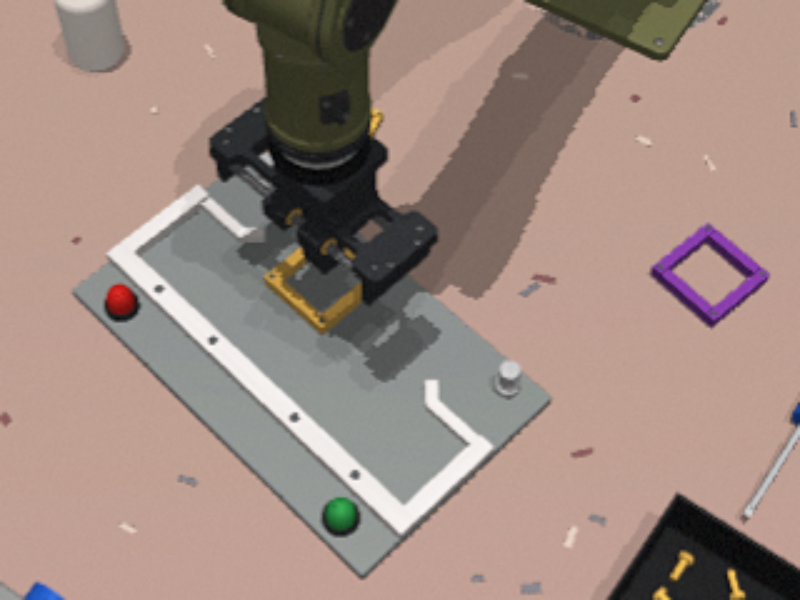

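View pics/t3.png

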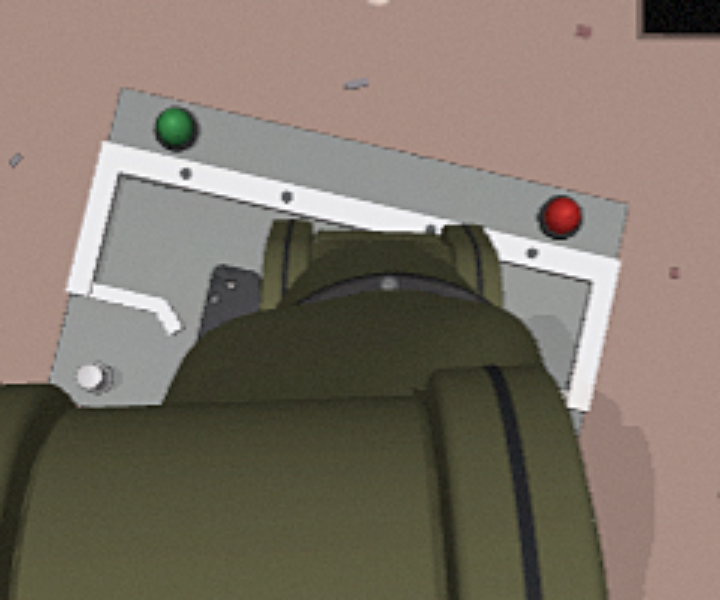

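The gripper is over the window but about 5 mm too far in +x and +y. I correct that while high, then check it before going down.

{"op": "carry_out", "data": {
  "linear": [
    [-0.005,-0.005,0],
    [-0.005,-0.005,0],
    [-0.005,-0.005,0],
    [-0.005,-0.005,0]
  ],
  "roll": [-0.006,-0.006,-0.006,-0.006]
}}

```text
clock: 3.82
tool_pos: [0.4976, -0.0303, 0.083]
eef_rot: [0.994, -0.111, 0.007, -0.002]
contact_force: [0.0, 0.3, 0.4]
opening: 0.005
```

{"op": "carry_out", "data": {
  "linear": [
    [0,0,-0.015],
    [0,0,-0.03],
    [0,0,-0.04],
    [0,0,-0.049],
    [0,0,-0.049],
    [0,0,-0.049]
  ],
  "roll": [0,0,0,0,0,0]
}}

```text
clock: 4.32
tool_pos: [0.4973, -0.0303, 0.0337]
eef_rot: [0.994, -0.111, 0.006, -0.002]
contact_force: [0.3, -0.3, 1.5]
opening: 0.005
```

```bash
python3 - <<'E'
from h import *
s=status.get_state();print(s['clock'],np.round(s['tool_pos'],4),np.round(s['eef_rot'],3),np.round(s['contact_force'],1))
p=snapshot('scene');im=cv2.resize(p['img'][120:360,180:500],None,fx=2.5,fy=2.5);p['img']=im;save(p,'s4.png')
E
```

```text
4.3167 [ 0.4973 -0.0303  0.0337] [ 0.994 -0.111  0.006 -0.002] [ 0.3 -0.3  1.5]
```

View pics/s4.png

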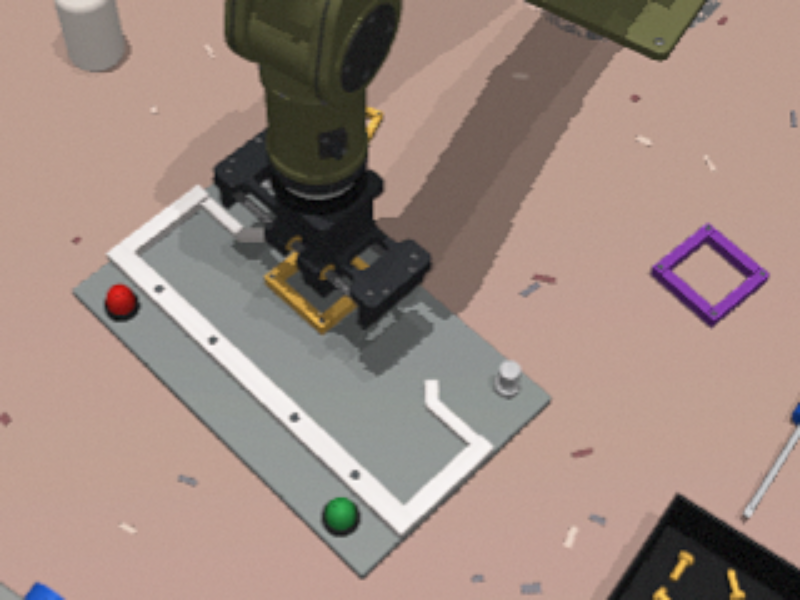

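The fingers are inside the window with the tips about 5 mm above the plate. Now I push along the fixture's +x, direction (0.975, -0.221).

{"op": "carry_out", "data": {
  "linear": [
    [0.008,-0.002,0],
    [0.016,-0.0035,0],
    [0.023,-0.005,0],
    [0.03,-0.007,0],
    [0.037,-0.0085,0],
    [0.044,-0.01,0],
    [0.051,-0.0115,0],
    [0.058,-0.013,0]
  ],
  "roll": [0,0,0,0,0,0,0,0]
}}

```text
clock: 5.03
tool_pos: [0.5562, -0.0434, 0.0341]
eef_rot: [0.994, -0.111, 0.006, -0.002]
contact_force: [-0.8, -0.1, 0.9]
opening: 0.005
```

```bash
cat >> h.py <<'E'
T=np.array([.5415,-.0094,-.223])
def tool():
    s=status.get_state();L=(s['tool_pos'][:2]-T[:2])@R2(T[2]);F=np.array(s['contact_force']);f=F[:2]@R2(T[2])
    q=s['eef_rot'];print('t',s['clock'],'tool fix',np.round(L*1000,1),'z',round(s['tool_pos'][2]*1000,1),'yaw rel',round(2*np.arctan2(q[1],q[0])-T[2],4),'F fix',np.round(f,1),round(F[2],1),'M',np.round(s['moment'],2))
E
python3 - <<'E'
from h import *
tool()
p=snapshot('scene');im=cv2.resize(p['img'][120:360,180:500],None,fx=2.5,fy=2.5);p['img']=im;save(p,'s5.png')
E
```

```text
t 5.0333 tool fix [ 21.9 -29.9] z 34.1 yaw rel -0.0004 F fix [-0.8 -0.3] 0.9 M [0.13 0.22 0.01]
```

View pics/s5.png

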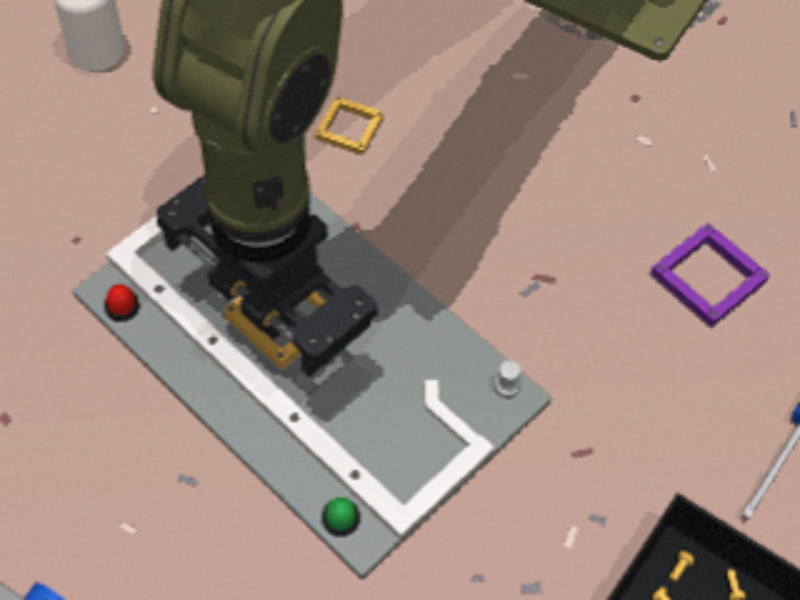

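{"op": "carry_out", "data": {
  "linear": [
    [0.005,-0.001,0],
    [0.01,-0.002,0],
    [0.014,-0.003,0],
    [0.018,-0.004,0],
    [0.018,-0.004,0],
    [0.018,-0.004,0]
  ],
  "roll": [0,0,0,0,0,0]
}}

```text
clock: 5.58
tool_pos: [0.5727, -0.0469, 0.0338]
eef_rot: [0.994, -0.111, 0.004, -0.002]
contact_force: [-7.0, 3.0, 5.5]
opening: 0.006
```

```bash
python3 -c "
from h import *
tool()"
```

```text
t 5.5833 tool fix [ 38.7 -29.7] z 33.8 yaw rel -0.0001 F fix [-7.5  1.4] 5.5 M [0.47 1.34 0.04]
```

{"op": "carry_out", "data": {
  "linear": [
    [0.002,-0.0005,0],
    [0.004,-0.001,0],
    [0.004,-0.001,0],
    [0.004,-0.001,0]
  ],
  "roll": [0,0,0,0]
}}

```text
clock: 5.92
tool_pos: [0.5728, -0.047, 0.0334]
eef_rot: [0.994, -0.111, -0.0, -0.003]
contact_force: [-8.3, 2.0, 6.7]
opening: 0.005
```

```bash
python3 - <<'E'
from h import *
tool()
p=snapshot('scene');im=cv2.resize(p['img'][160:320,200:400],None,fx=4,fy=4,interpolation=cv2.INTER_CUBIC)[:600,:800];p['img']=im;save(p,'s6.png')
E
```

```text
t 5.9167 tool fix [ 38.9 -29.7] z 33.4 yaw rel 0.0005 F fix [-8.5  0.1] 6.7 M [ 0.51  1.64 -0.01]
```

View pics/s6.png

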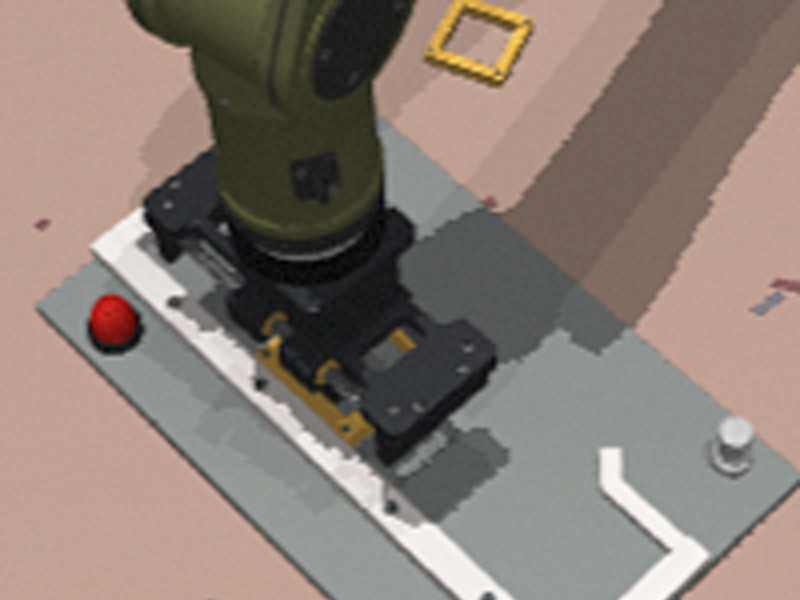

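The tool stalled at fixture x ≈ 38.9 mm with about 8 N. It advanced 0.2 mm of the commanded 4 mm, and the picture shows the frame flush on the rail. Next I slide along +y, direction (0.221, 0.975), keeping a light press into the rail.

{"op": "carry_out", "data": {
  "linear": [
    [0.0037,0.0052,0],
    [0.005,0.011,0],
    [0.0063,0.017,0],
    [0.0077,0.0228,0],
    [0.009,0.0287,0],
    [0.0103,0.0345,0],
    [0.0117,0.0404,0],
    [0.013,0.0462,0]
  ],
  "roll": [0,0,0,0,0,0,0,0]
}}

```text
clock: 6.63
tool_pos: [0.5829, -0.0027, 0.0328]
eef_rot: [0.994, -0.112, -0.003, -0.001]
contact_force: [-5.1, -2.7, 1.6]
opening: 0.005
```

```bash
python3 - <<'E'
from h import *
tool()
p=snapshot('scene');draw(p,T,'s7.png')
E
```

```text
t 6.6333 tool fix [38.9 15.7] z 32.8 yaw rel -0.0011 F fix [-4.4 -3.8] 1.6 M [-0.61  1.27  0.02]
```

View pics/s7.png

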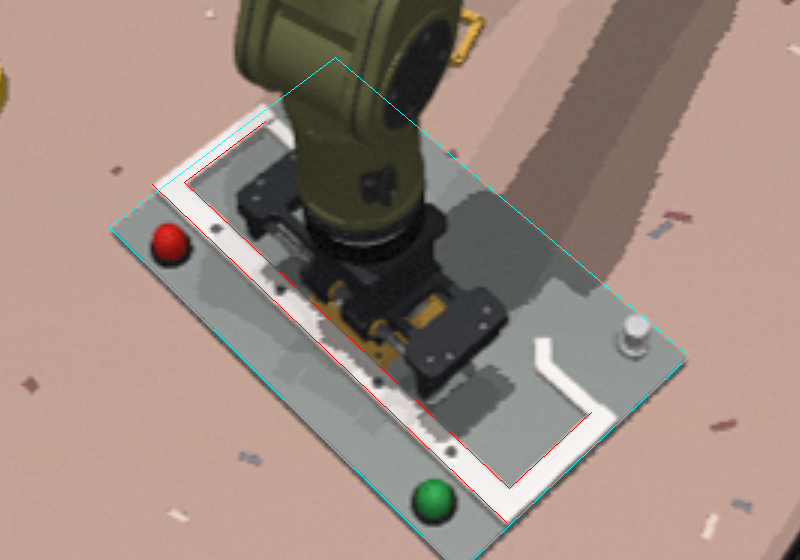

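The frame is flush on the rail and sliding. I continue, with the same light press.

{"op": "carry_out", "data": {
  "linear": [
    [0.0037,0.0052,0.001],
    [0.005,0.011,0.001],
    [0.0063,0.017,0.001],
    [0.0077,0.0228,0.001],
    [0.009,0.0287,0.001],
    [0.0103,0.0345,0.001],
    [0.0117,0.0404,0.001],
    [0.013,0.0462,0.001]
  ],
  "roll": [0,0,0,0,0,0,0,0]
}}

```text
clock: 7.35
tool_pos: [0.5937, 0.0443, 0.0329]
eef_rot: [0.994, -0.111, -0.006, -0.0]
contact_force: [-5.2, -2.7, 0.1]
opening: 0.004
```

```bash
python3 - <<'E'
from h import *
tool()
p=snapshot('scene');draw(p,T,'s8.png')
E
```

```text
t 7.35 tool fix [39. 64.] z 32.9 yaw rel -0.0001 F fix [-4.4 -3.8] 0.1 M [-0.43  1.09 -0.05]
```

View pics/s8.png

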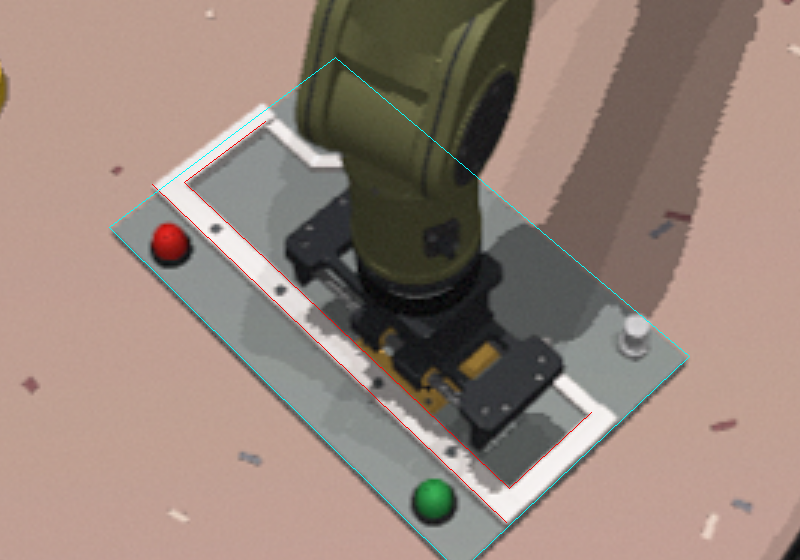

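{"op": "carry_out", "data": {
  "linear": [
    [0.0037,0.0052,0.001],
    [0.005,0.011,0.001],
    [0.0063,0.017,0.001],
    [0.0077,0.0228,0.001],
    [0.009,0.0287,0.001],
    [0.0103,0.0345,0.001],
    [0.0117,0.0404,0.001],
    [0.013,0.0462,0.001]
  ],
  "roll": [0,0,0,0,0,0,0,0]
}}

```text
clock: 8.07
tool_pos: [0.6044, 0.0913, 0.033]
eef_rot: [0.994, -0.111, -0.009, 0.0]
contact_force: [-6.2, -2.9, -0.1]
opening: 0.006
```

```bash
python3 - <<'E'
from h import *
tool()
p=snapshot('scene');draw(p,T,'s9.png')
E
```

```text
t 8.0667 tool fix [ 39.1 112.1] z 33.0 yaw rel 0.0008 F fix [-5.4 -4.2] -0.1 M [-0.43  1.21 -0.03]
```

View pics/s9.png

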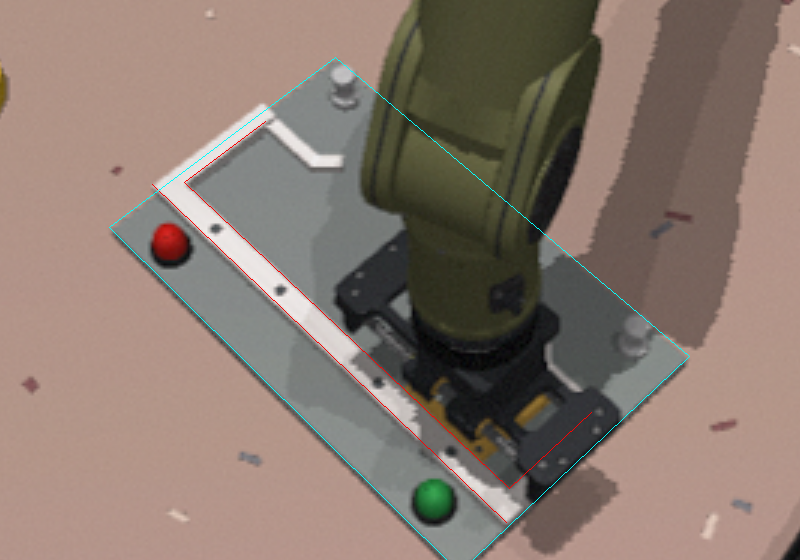

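{"op": "carry_out", "data": {
  "linear": [
    [0.0037,0.0052,0.001],
    [0.005,0.011,0.001],
    [0.0061,0.016,0.001],
    [0.007,0.02,0.001],
    [0.0078,0.0235,0.001],
    [0.0085,0.0265,0.001],
    [0.009,0.0285,0.001],
    [0.009,0.0285,0.001]
  ],
  "roll": [0,0,0,0,0,0,0,0]
}}

```text
clock: 8.78
tool_pos: [0.6107, 0.1189, 0.0331]
eef_rot: [0.994, -0.111, -0.012, 0.002]
contact_force: [-7.1, -4.1, 0.9]
opening: 0.005
```

```bash
python3 - <<'E'
from h import *
tool()
p=snapshot('scene');draw(p,T,'s10.png')
E
```

```text
t 8.7833 tool fix [ 39.2 140.4] z 33.1 yaw rel 0.0014 F fix [-6.1 -5.6] 0.9 M [-0.88  1.43 -0.01]
```

View pics/s10.png

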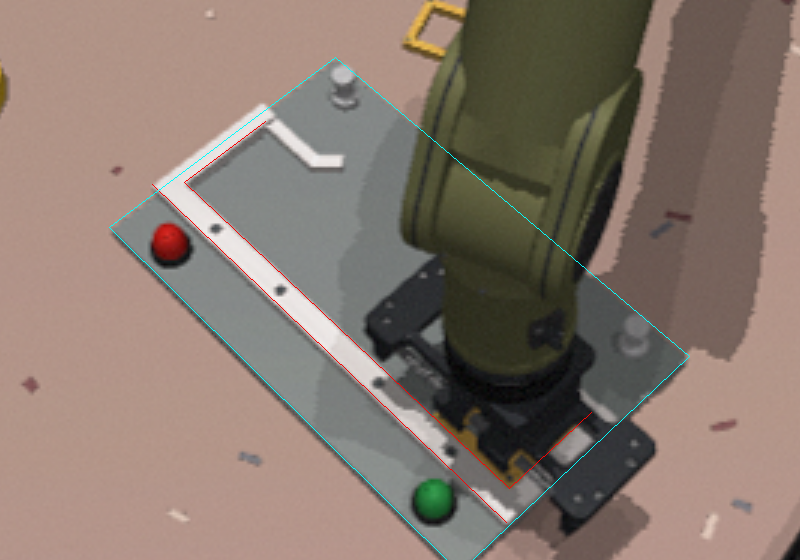

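{"op": "carry_out", "data": {
  "linear": [
    [0.003,0.0015,0.001],
    [0.0035,0.0035,0.001],
    [0.004,0.0055,0.001],
    [0.004,0.0055,0.001],
    [0.004,0.0055,0.001]
  ],
  "roll": [0,0,0,0,0]
}}

```text
clock: 9.25
tool_pos: [0.6109, 0.119, 0.0332]
eef_rot: [0.994, -0.112, -0.016, 0.006]
contact_force: [-8.8, -7.7, 4.0]
opening: 0.007
```

```bash
python3 - <<'E'
from h import *
tool()
E
```

```text
t 9.25 tool fix [ 39.3 140.6] z 33.2 yaw rel -0.0013 F fix [-6.9 -9.4] 4.0 M [-1.53  1.68  0.05]
```

The tool stalled in both directions, with -6.9 N from the rail and -9.4 N from the end stop, so the frame is home. I back off inside the window, then lift straight up.

{"op": "carry_out", "data": {
  "linear": [
    [-0.005,-0.002,0.001],
    [-0.011,-0.0036,0.001],
    [-0.011,-0.0036,0.001],
    [-0.011,-0.0036,0.001]
  ],
  "roll": [0,0,0,0]
}}

```text
clock: 9.58
tool_pos: [0.6006, 0.1162, 0.0345]
eef_rot: [0.994, -0.112, -0.015, 0.005]
contact_force: [-0.0, 0.5, 0.1]
opening: 0.007
```

```bash
python3 - <<'E'
from h import *
tool()
E
```

```text
t 9.5833 tool fix [ 29.9 135.6] z 34.5 yaw rel -0.0007 F fix [-0.2  0.5] 0.1 M [ 0.05 -0.04 -0.01]
```

Contact force is zero. Lifting up and away.

{"op": "carry_out", "data": {
  "linear": [
    [0,0,0.02],
    [0,0,0.05],
    [0,0,0.09],
    [0,0,0.13],
    [0,0,0.16],
    [0,-0.03,0.16],
    [0,-0.07,0.16],
    [0,-0.11,0.16]
  ],
  "roll": [0,0,0,0,0,0,0,0]
}}

```text
clock: 10.25
tool_pos: [0.6021, 0.0074, 0.1959]
eef_rot: [0.994, -0.109, -0.013, 0.004]
contact_force: [0.9, 0.1, 0.2]
opening: 0.007
```

{"op": "carry_out", "data": {
  "linear": [
    [-0.015,-0.038,0],
    [-0.03,-0.076,0],
    [-0.045,-0.114,0],
    [-0.06,-0.152,0],
    [-0.075,-0.19,0],
    [-0.09,-0.228,0],
    [-0.1,-0.25,0],
    [-0.1,-0.25,0]
  ],
  "roll": [0,0,0,0,0,0,0,0]
}}

```text
clock: 10.92
tool_pos: [0.4995, -0.2502, 0.1966]
eef_rot: [0.993, -0.114, -0.013, 0.007]
contact_force: [-0.4, -0.6, 0.7]
opening: 0.005
```

```bash
python3 - <<'E'
from h import *
tool()
for n in ['top','scene']:
    p=snapshot(n);t,f=fixfit(p);print(n,np.round(t,4))
    W,_=frame_uv(p,(.594,.122));c,wh,a=sqfit(W);fr=[*c,np.radians(a)-np.pi/2]
    print(len(W),wh,np.round(fr,4),'in fix',np.round((c-t[:2])@R2(t[2]),4),'T',np.round((c-T[:2])@R2(T[2]),4),fr[2]-t[2])
    draw(p,T,n+'11.png',fr)
    for r in cut_out(p,'stud_a')[:2]:print(np.round(r['pixel'],1),np.round(onz(p,r['pixel'],.02),3))
E
```

```text
t 10.9167 tool fix [  12.3 -244.1] z 196.6 yaw rel -0.0064 F fix [-0.3 -0.7] 0.7 M [0.   0.01 0.01]
top [ 0.5407 -0.0098 -0.223 ]
565 [71.52117157 71.37709808] [ 0.5918  0.1102 -0.2256] in fix [0.0233 0.1284] T [0.0226 0.1278] -0.002630775884189862
scene [ 0.5424 -0.0088 -0.2232]
590 [71.94314575 72.6102829 ] [ 0.5943  0.112  -0.2234] in fix [0.0239 0.1293] T [0.0247 0.1301] -0.00020193561729209275
[283.6 189.5] [[ 0.436 -0.138  0.02 ]]
```

View pics/top11.png

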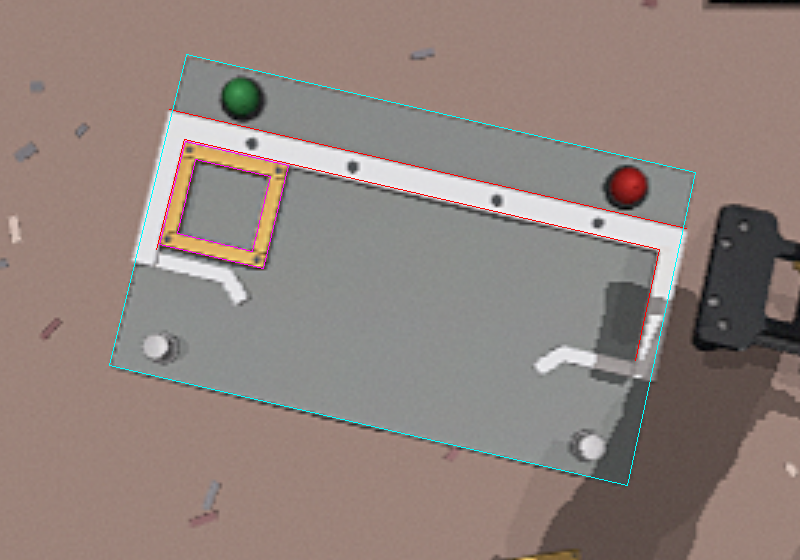

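View pics/scene11.png

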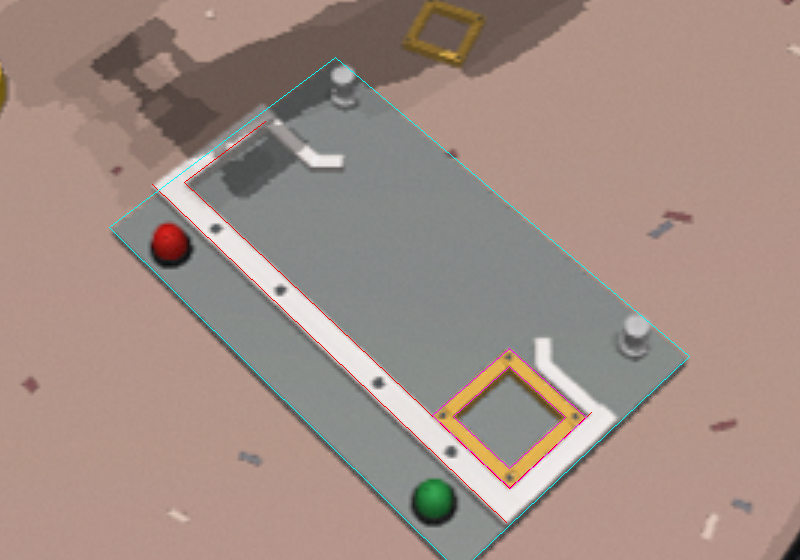

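Both views show the frame fully home beside the green lamp. It measures (23.3–23.9, 128.4–129.3) mm in the fixture's frame, with a yaw error under 0.003 rad. The studs stand where they were, so I hand in.

```bash
python3 -c "
from plant import finish_job
print(finish_job())"
```

```text
the job is handed in; nothing more can be done
None
```

The brass frame is fully home in the +y pocket beside the green lamp, and I handed the job in at about 11 s of the 42 s allowed. No verdict is reported.

- **What I did:** With the fingers shut inside the frame's window, I pushed it across until it stalled flat against the rail at about y = -30 mm. I then slid it along the rail with a light press until it stalled against the end stop too. The fingers backed off inside the window to zero contact force before lifting straight out.
- **Last checks:** Two cameras put the frame at (23.3, 128.4) and (23.9, 129.3) mm in the fixture's frame, against (24, 129) mm for fully home. It is square to the rail within 0.003 rad. Wrist force stayed around 15 N or less in every reading, and both studs look unmoved in the pictures.
- **What disagreed:**
  - The two cameras differ by about 2 mm in world position, which is within their stated calibration.
  - The tool's readings at contact were also about 2–3 mm off what I expected from the finger sizes, so I relied on the stalls and the pictures.
  - I did not measure the other bystanders again. I saw no contact with them.

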